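Release the ratchet and fold the drying rack flat

ROBOT

A 7-joint arm with a two-finger parallel gripper is mounted at the origin on the work surface. World frame = base frame: x ahead of the robot, y to its left, z up, the work surface at z = 0. Lengths are in m, angles in rad, forces in N, time in s.
With the tool pointing down it reaches from about 0.4 to 0.9 m from the base axis. Payload 5.5 kg.
Tool frame: the origin (TCP) lies midway between the tips of the shut fingers; the grasp point (between the pads) lies 19 mm behind it (manip.grip_depth is the distance from the TCP to the grasp point, in m); z points along the fingers, y is the line along which they close (so a half turn about z gives the same grasp; the last joint's range is limited). The gripper opens to 92 mm and grips with 3 to 60 N. Pads are 19 mm wide; open, the fingers measure 130 mm over their backs; the gripper's body (75 mm by 190 mm) begins 47 mm behind the grasp point.
Start: joints at [1.54, 0.501, -0.427, 1.55, 0.221, 1.138, -0.21], TCP at [0.188, -0.622, 0.227] pointing down, gripper open.
Joint ranges: [-2.88, 2.88], [-0.31, 2.03], [-1.54, 1.56], [0.2, 2.42], [-1.41, 4.55], [0.19, 2.02], [-2.57, 2.57]. Speed limits (rad/s): [2.57, 2.57, 3.14, 3.14, 3.14, 3.14, 3.14].

INTERFACE

Orientations are given as a unit quaternion [x, y, z, w].
In Python, from bench import manip, effector, viewer gives the robot as it stands. Calls block until the motion is done:
- manip.move_pose(position, orientation): joint-space move of the TCP to a pose.
- manip.servo_line(position, ori=None, vel=0.15): straight line of the TCP; ori=None keeps the orientation; vel is the mean speed in m/s.
- manip.movej(angles): joint-space move.
- effector.open_jaws() and effector.close(f_grip=None): open the fingers fully, or close them until they stop; f_grip is the grip in N (None keeps the last).
- manip.sleep(seconds).
- manip.solve_ik(position, orientation): joint angles nearest the present ones, or None.
- viewer.get_image(name): name is "scene" or "top" or "wrist"; returns the picture (384x512x3 uint8, red, green, blue); there is no depth.
- viewer.get_calibration(name): a dict with "vfov" (degrees; the focal length in pixels is half the picture's height over the tangent of half this angle, whatever the lens; pixels are square), "cx", "cy" (the principal point, pixels), "eye" and "attitude" of the camera in the world. Camera axes: x right, y down, z forward; pixel columns grow to the right and rows downward; lengths in m; the calibration is good to about 2 mm. The wrist camera is an equidistant fisheye: a pixel r from the principal point sees the ray r / f radians off the axis. A picture is of the moment at which its call begins: read the wrist's pose just before it. get_calibration takes no time and is no camera call; for the wrist camera it gives the pose at the moment of the call.
A pose or a line that the arm cannot do raises manip.PlanningError and nothing moves.
- manip.hand_in(): hands the job in; it is judged then, once.
Readings, each from a call of its own:
- manip.current_clock(): time.
- manip.current_q(): joint angles.
- manip.current_joint_velocities(): joint speeds.
- manip.current_tau(): joint torques, N m.
- manip.current_tool_pos(): TCP position.
- manip.current_tcp_rot(): TCP orientation.
- manip.current_force(): force on the tool from outside, world axes, zero at the start.
- manip.current_wrist_torque(): the same for the moment, N m.
- manip.current_finger_gap(): finger opening in m.
- manip.current_gripper_force(): force on a finger pad.
Only numpy, scipy, OpenCV 4.12 (cv2) and the standard library are available. Lean on these libraries where they do the work, as an engineer would, in place of code of your own. Each camera call takes 0.05 s, during which the arm holds its last target. There are 200 camera calls.

TASK

The varnished birch rounds are dry, so fold the little cedar drying rack away: throw its red ball-ended ratchet lever over, towards the free edge of the rack, until it rests off the teeth, and only then press the tilted slatted rack down until it lies fully flat on its base. Leave the lever thrown back, and do not disturb the other things on the table.

Things in the scene. Friction and masses are not known exactly. Their poses are not given: they have to be found in the camera images.
- dryer: Fixed base of the cedar drying rack, 245 mm (its x) by 225 mm (its y), standing on the table and not movable. Origin on the table under the middle of the hinge line; its z is up, its x points from the hinge line towards the far (free) edge of the rack, its y is along the hinge line. The slatted rack covers y = -75 to +75 mm and x = 5 to 213 mm when flat; the ratchet stands beside it on the -y side, in the plane y = -125 mm.
- rack (a joint): Tilt of the slatted rack about the hinge line, rad: 0 = flat on the base, up to 0.9 = raised. Starts raised (0.5 to 0.85). The hinge is stiff (the rack stays where it is left; about 2 to 5 N on its upper half pushes it down once it is released). With the lever engaged it clicks upwards freely every 9 degrees (0.157 rad), but lowers no further than the next tooth.
- rack_hinge (a point): Middle of the hinge line, 30 mm above the table. The rack board is 12 mm thick, centred on this height when flat (its top then 36 mm above the table), 150 mm wide.
- rack_edge (a point): Middle of the free edge of the rack: topmost line of a round wooden bar 16 mm in diameter and 150 mm long, 205 mm from the hinge line. 38 mm above the table when flat; 135 to 190 mm high at the start.
- pawl (a joint): Angle of the red ratchet lever (pawl), rad: about 0 to 0.15 = engaged, its tip lying on the teeth of the steel sector and its ball leaning back towards the hinge line (towards the dryer's -x); grows as the ball is pushed over towards the dryer's +x; 1.1 = stop, thrown back, tip off the teeth. It pivots about an axis along the dryer's y. The ball is its weight: once past upright (about 0.5 to 0.6) it falls over and stays by itself. A push of under 1 N at the ball moves it.
- pawl_ball (a point): Centre of the red ball, 24 mm in diameter, at the end of the lever, 60 mm from the lever's pivot on a 7 mm rod. About 119 mm above the table when engaged (28 mm nearer the hinge line than the pivot), 126 mm when upright, 115 mm when thrown back (34 mm beyond the pivot). The ball's plane is 50 mm out from the near side edge of the rack; the toothed sector below it reaches 90 mm above the table.
- pawl_pivot (a point): Pivot of the red lever on the fixed base, 66 mm above the table, 73 mm from the hinge line along the dryer's x, at the dryer's y = -125 mm.
- round_a: Birch craft round, 90 mm across, 11 mm thick, lying flat to the +y side of the rack; bystander. Origin under its centre.
- round_b: Smaller birch craft round, 72 mm across, 11 mm thick, lying flat to the +y side of the rack; bystander. Origin under its centre.
- pump: Stainless pump dispenser, 72 mm across, 177 mm high; bystander on the left of the table. Origin under its centre.
- stopper: Green glass bottle stopper, 48 mm across, 60 mm high; bystander on the right. Origin under its centre.
- clip: Grey plastic spring clip, 75 mm long, lying flat; bystander on the right. Origin under its centre.
- dish: White ceramic ring dish, 90 mm across, 22 mm high; bystander on the right. Origin under its centre.

How it is judged:
On the way:
1. the lever has been thrown back and the rack is still raised (value of joint pawl above 0.85 rad and value of joint rack above 0.3 rad), for 0.2 s.
At the end, for the whole second after the job is handed in: The rack lies flat (tilt under 0.06 rad) and the red lever is still thrown back (over 0.85 rad) (value of joint rack below 0.06 rad and value of joint pawl above 0.85 rad); the robot touches nothing.
It fails at once if one of the loose things on the table was pushed more than 30 mm (distance of any of round_a, round_b, pump, stopper, clip, dish from where it was at the start of the episode above 0.03 m).
It also fails if it takes over 38 s, if anything falls off the work surface, if the arm or the gripper's body presses on something with over 40 N, if the wrist force passes 120 N, or if a joint passes its speed limit or range.

## Working session

There is one attempt and no reset: what is moved stays moved. The work goes in short steps, each a Python script; the robot and the scene stay as the last script left them, time stands still between calls to the robot, and variables do not carry over. Pictures are saved under pics/ and viewed, at most 10 in all, crops included, and the job is handed in when it is done.

```bash
mkdir -p pics; python3 - <<'E'
from bench import manip, effector, viewer
import cv2
for n in ("scene","top"):
    im=viewer.get_image(n); cv2.imwrite(f"pics/{n}0.png",im[:,:,::-1]); print(n,viewer.get_calibration(n))
print(manip.current_clock(),manip.current_tcp_rot())
E
```

```text
scene {'vfov': 45.75349374965414, 'cx': 267.10876082267913, 'cy': 192.24609946400028, 'eye': array([ 1.24190166, -0.1975371 ,  1.34286547]), 'attitude': array([ 0.76253141,  0.59172744, -0.16172106, -0.20554993])}
top {'vfov': 54.798535174168144, 'cx': 253.879092983427, 'cy': 193.0192961410787, 'eye': array([4.18010775e-01, 3.69739963e-04, 1.33132254e+00]), 'attitude': array([-0.70348399,  0.7089257 , -0.03961572,  0.03106818])}
0.1 [ 9.89227805e-01  1.46381684e-01 -1.01876512e-04 -8.61505035e-04]
```

View pics/scene0.png

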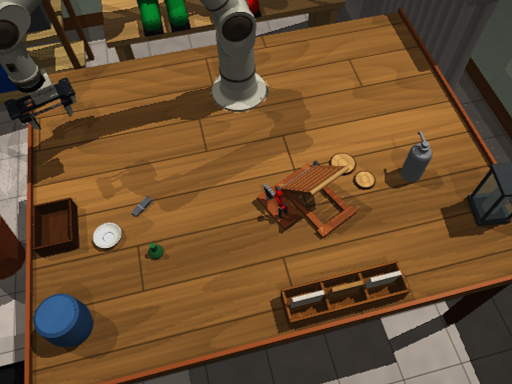

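View pics/top0.png

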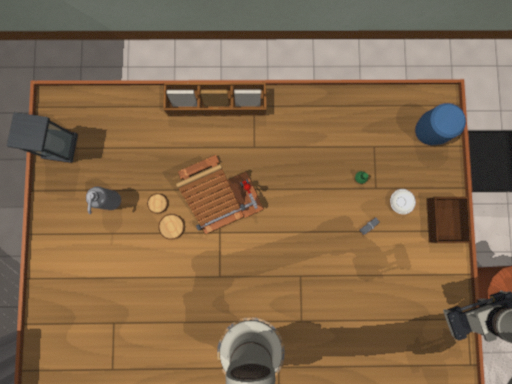

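The dryer is at about (220,195) in the top view. Its hinge is at the lower right, the free edge at the upper left, and the red ball near (247,187). I'll enlarge both views to get better points.

```bash
python3 - <<'E'
import cv2,numpy as np
a=cv2.imread("pics/top0.png")[145:245,160:280]; b=cv2.imread("pics/scene0.png")[145:245,245:365]
c=[cv2.resize(k,None,fx=6,fy=5.9,interpolation=cv2.INTER_CUBIC) for k in (a,b)]
cv2.imwrite("pics/ca.png",c[0]);cv2.imwrite("pics/cb.png",c[1])
for n in("top","scene"):
    im=cv2.imread(f"pics/{n}0.png").astype(int); m=((im[:,:,2]>120)&(im[:,:,1]<50)&(im[:,:,0]<60)).astype(np.uint8)
    k,l,s,ce=cv2.connectedComponentsWithStats(m); print(n,[(s[i].tolist(),ce[i].round(1)) for i in range(1,k) if s[i,4]>5])
E
```

```text
top [([243, 181, 8, 12, 48], array([246.2, 186. ]))]
scene [([247, 0, 6, 6, 24], array([249.9,   1.9])), ([276, 190, 7, 5, 25], array([278.6, 192.3])), ([274, 196, 6, 7, 12], array([276.8, 198.7])), ([281, 205, 4, 4, 10], array([282.7, 206.7]))]
```

View pics/ca.png

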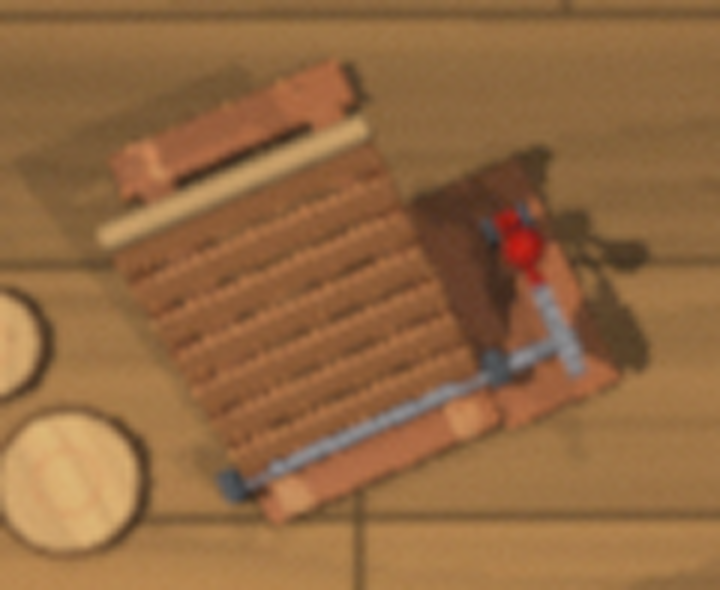

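View pics/cb.png

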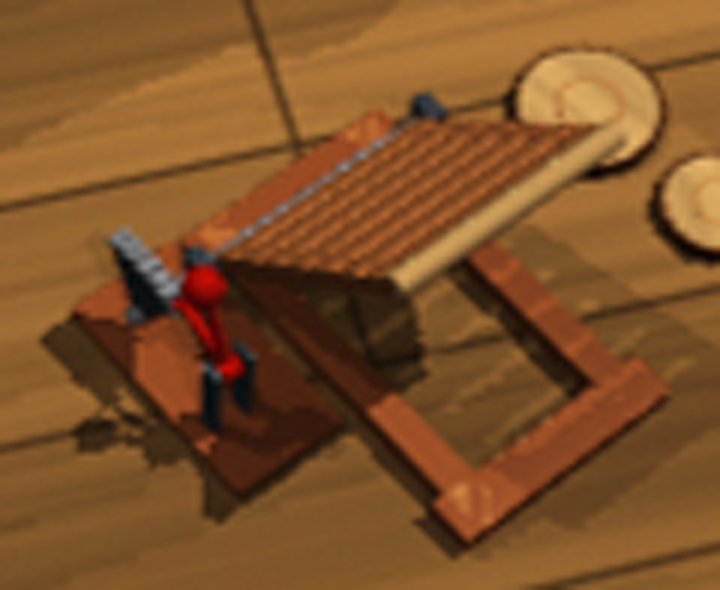

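The top crop shows the ball at full-image pixel (247.2,186.9), the hinge blocks at (199,227.2) and (242.8,206.9), and the bar ends at (177.2,184.8) and (221.2,166.7). The scene crop shows the ball at (279.2,193.3) and the bar ends at (311.7,192.5) and (348,167.5). The lever is engaged, leaning towards the hinge.

```bash
cat > h.py <<'E'
import numpy as np
from bench import manip, effector, viewer
from scipy.spatial.transform import Rotation as R
def ray(n,p):
    c=viewer.get_calibration(n); f=192/np.tan(np.radians(c["vfov"]/2))
    d=R.from_quat(c["attitude"]).apply([(p[0]-c["cx"])/f,(p[1]-c["cy"])/f,1]); return np.array(c["eye"]),d/np.linalg.norm(d)
def plane(n,p,z):
    e,d=ray(n,p); return e+d*(z-e[2])/d[2]
def tri(p,q):
    a,u=ray("top",p); b,v=ray("scene",q)
    s=np.linalg.lstsq(np.c_[u,-v],b-a,rcond=None)[0]; x,y=a+s[0]*u,b+s[1]*v
    return (x+y)/2,np.linalg.norm(x-y)
E
python3 - <<'E'
from h import *
ball=tri((247.2,186.9),(279.2,193.3)); r=tri((221.2,166.7),(311.7,192.5)); l=tri((177.2,184.8),(348,167.5))
h1=plane("top",(199,227.2),.03);h2=plane("top",(242.8,206.9),.03)
print(ball,r,l,h1,h2,np.linalg.norm(h1-h2))
for n,v in(("hinge",h1-h2),("bar",l[0]-r[0])): print(n,np.degrees(np.arctan2(v[1],v[0])),np.linalg.norm(v))
# foot frame: free-end corners at base
for p in((168.5,178),(180,177),(215,157),(219,162)): print(plane("top",p,.024))
E
```

```text
(array([0.56040225, 0.00896098, 0.1198412 ]), np.float64(0.00399411360053322)) (array([0.61738847, 0.09052122, 0.18415468]), np.float64(0.0058592247972440266)) (array([0.56078512, 0.22553857, 0.18375771]), np.float64(0.00206495169452229)) [0.42991795 0.17674971 0.03      ] [0.49975022 0.02344497 0.03      ] 0.16846034829075474
hinge 114.48987155581456 0.16846034829075474
bar 112.74490154512074 0.14640281335005892
[0.60490649 0.28684901 0.024     ]
[0.60822322 0.2461348  0.024     ]
[0.67963477 0.12203587 0.024     ]
[0.66141539 0.10771975 0.024     ]
```

```bash
cat >> h.py <<'E'
YAW=np.radians(23.7); O=np.array([.467,.1025])
def W(x,y,z): return [*(O+np.array([[np.cos(YAW),-np.sin(YAW)],[np.sin(YAW),np.cos(YAW)]])@[x,y]),z]
def ori(s): # tool z down, tool y along s * dryer x
    z=np.array([0,0,-1.]); y=s*np.array([np.cos(YAW),np.sin(YAW),0]); return R.from_matrix(np.c_[np.cross(y,z),y,z]).as_quat()
E
python3 - <<'E'
from h import *
import cv2
q=manip.current_q(); best=None
for s in(1,-1):
    j=manip.solve_ik(W(-.012,-.128,.25),ori(s)); print(s,None if j is None else np.round(j,2))
    if j is not None:
        d=np.abs(np.array(j)-q).max()
        if best is None or d<best[0]: best=(d,s)
s=best[1]; print(best); open("s.txt","w").write(str(s))
effector.close(f_grip=20)
manip.move_pose(W(-.012,-.128,.25),ori(s))
manip.servo_line(W(-.012,-.128,.15),vel=.15)
print(manip.current_clock(),manip.current_tool_pos(),manip.current_finger_gap(),manip.current_force())
ims=[viewer.get_image(n)[y:y+120,x:x+140,::-1] for n,y,x in(("scene",115,235),("wrist",0,0))][:1]+[viewer.get_image("wrist")[:,:,::-1]]
cv2.imwrite("pics/m1.png",np.hstack([cv2.resize(ims[0],(400,343)),cv2.resize(ims[1],(400,343))]))
E
```

```text
1 [ 1.02  0.52 -1.34  1.86  0.54  1.21 -0.09]
-1 [-0.72  0.25  0.83  1.91 -0.21  1.07 -2.54]
(np.float64(0.9173950221823647), 1)
4.7833 [ 0.50807545 -0.01920503  0.15067306] 0.00032666979679802765 [-0.62491994  0.31281801  0.53605764]
```

View pics/m1.png

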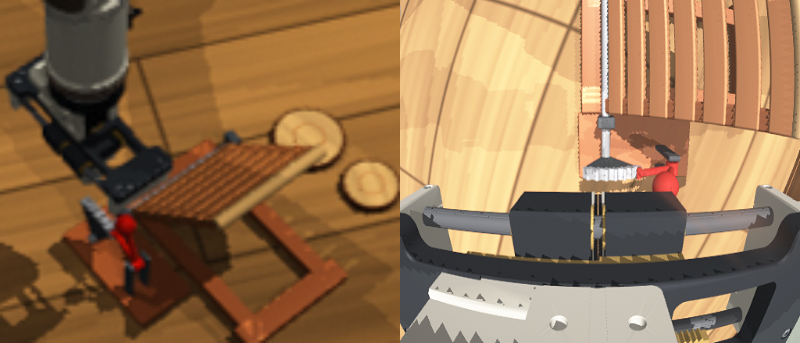

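The wrist view puts the ball at full-image pixel about (339,205), which looks close to the shut fingers. I'll check this with the fisheye ray before going down.

```bash
python3 - <<'E'
from h import *
import cv2
c=viewer.get_calibration("wrist"); f=192/np.tan(np.radians(c["vfov"]/2))
im=viewer.get_image("wrist").astype(int); m=((im[:,:,0]>120)&(im[:,:,1]<60)&(im[:,:,2]<60)).astype(np.uint8)
m=cv2.morphologyEx(m,cv2.MORPH_OPEN,np.ones((13,13)))
k,l,s,ce=cv2.connectedComponentsWithStats(m); print(s.tolist(),ce.round(1))
A=R.from_quat(c["attitude"]); i=R.from_euler("z",-YAW)
def toD(p,z):
    d=np.array(p)-[c["cx"],c["cy"]]; r=np.hypot(*d); d3=A.apply([*(d/r*np.sin(r/f)),np.cos(r/f)])
    w=c["eye"]+d3*(z-c["eye"][2])/d3[2]; return i.apply(w-[*O,0]).round(4)
print(toD(ce[1] if k>1 else (339,205),.119), "hinge block ctr",toD((206*1.28,121*1.12),.03))
print("fingers edges at tip z",[toD((x*1.28,192*1.12),.15) for x in(110,195,290)],[toD((x*1.28,258*1.12),.15) for x in(110,195,290)])
print("tcp",i.apply(np.array(manip.current_tool_pos())-[*O,0]),"cam",i.apply(c["eye"]-[*O,0]))
E
```

```text
[[0, 0, 512, 384, 196608]] [[255.5 191.5]]
[ 0.0484 -0.1228  0.119 ] hinge block ctr [-0.0009 -0.0831  0.03  ]
fingers edges at tip z [array([-0.0783, -0.1189,  0.15  ]), array([-0.0131, -0.1182,  0.15  ]), array([ 0.06  , -0.1193,  0.15  ])] [array([-0.0867, -0.1723,  0.15  ]), array([-0.0134, -0.1686,  0.15  ]), array([ 0.0689, -0.1732,  0.15  ])]
tcp [-0.01135186 -0.12832784  0.15089615] cam [-0.011502   -0.06023261  0.30919015]
```

```bash
python3 - <<'E'
from h import *
import cv2
manip.servo_line(W(-.06,-.126,.15),vel=.15)
manip.servo_line(W(-.06,-.126,.108),vel=.1)
f0=np.array(manip.current_force())
x=-.06; ims=[]
for x in(-.03,-.01,.01,.025,.04,.055):
    manip.servo_line(W(x,-.126,.108),vel=.08); f=np.array(manip.current_force())-f0
    im=viewer.get_image("scene"); ims.append(cv2.resize(im[150:230,250:330,::-1],(260,260)))
    print(x,f.round(2),round(manip.current_clock(),1))
    if np.linalg.norm(f)>8: break
while len(ims)<6: ims.append(ims[-1]*0)
cv2.imwrite("pics/m2.png",np.vstack([np.hstack(ims[:3]),np.hstack(ims[3:])]))
E
```

```text
-0.03 [-0.93 -0.45 -0.37] 6.6
-0.01 [ 0.19  0.91 -0.6 ] 7.0
0.01 [-0.31  0.11 -0.99] 7.5
0.025 [-0.17  0.12 -0.77] 7.9
0.04 [ 0.32  0.01 -0.73] 8.3
0.055 [ 0.45  0.68 -0.07] 8.7
```

View pics/m2.png

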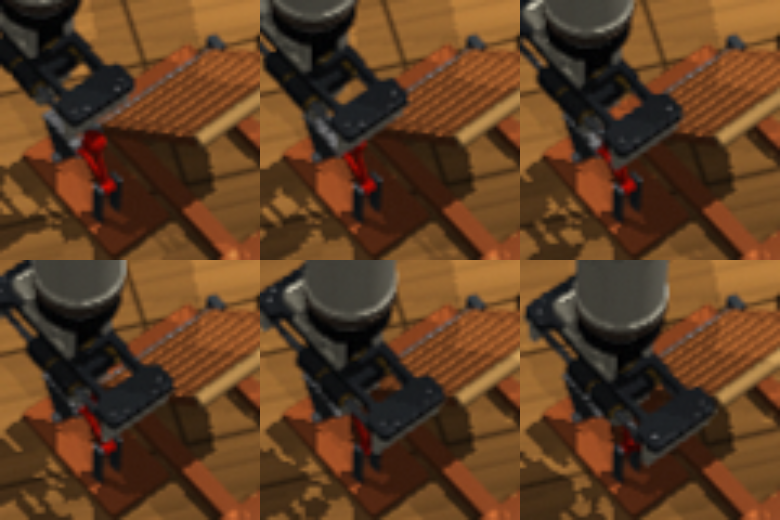

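In these scene frames the gripper hides the ball. In the last one the lever appears to be turning about its pivot. I'll finish the stroke, lift off and look again.

```bash
python3 - <<'E'
from h import *
import cv2
manip.servo_line(W(.072,-.126,.108),vel=.08); print(manip.current_force())
manip.servo_line(W(.06,-.126,.108),vel=.1)
manip.servo_line(W(.02,-.126,.24),vel=.2)
print(manip.current_force(),manip.current_clock())
a=viewer.get_image("scene")[145:245,245:365,::-1]; b=viewer.get_image("wrist")[:,:,::-1]
cv2.imwrite("pics/m3.png",np.hstack([cv2.resize(a,(400,333)),cv2.resize(b,(400,333))]))
E
```

```text
[-40.97365046 -15.73183967  39.03906421]
[-0.39265535  0.24146566 -0.17355886] 10.1417
```

View pics/m3.png

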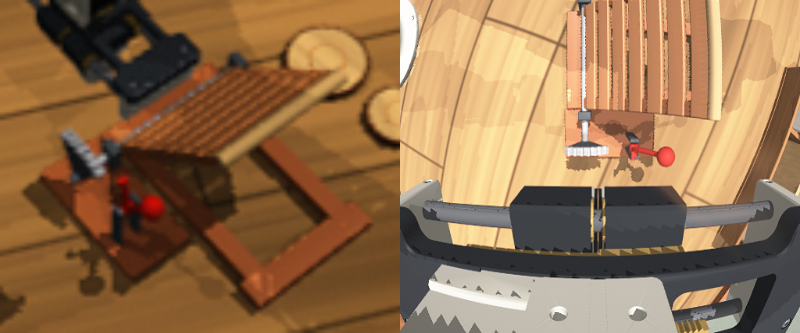

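The lever is now thrown back, with the ball at (150,205) on the free-edge side in the left view, and the rack is still raised. Next I press the rack down along its arc, checking the force as I go.

```bash
python3 - <<'E'
from h import *
import cv2
def tgt(t,r=.175,h=.02): return W(r*np.cos(t)-.006*np.sin(t)-h,0,.03+r*np.sin(t)+.006*np.cos(t))
p=tgt(.9); 
manip.servo_line([p[0],p[1],.24],vel=.2)
manip.servo_line(p,vel=.1); f0=np.array(manip.current_force()); print(f0.round(1))
for t in(.8,.7,.6,.5,.4,.3,.2,.1,.04):
    manip.servo_line(tgt(t),vel=.06); f=np.array(manip.current_force())-f0
    print(t,f.round(1),round(manip.current_clock(),1))
    if np.linalg.norm(f)>30: break
else:
    p=np.array(tgt(0)); z=.040
    while z>.030:
        manip.servo_line([p[0],p[1],z],vel=.04); f=np.array(manip.current_force())-f0; print(z,f.round(1),manip.current_tool_pos()[2])
        if f[2]>15: break
        z-=.0015
print(manip.current_clock())
E
```

```text
[-0.1 -0.7  0.1]
0.8 [-0.   0.8  0.4] 12.4
0.7 [0.4 1.  0.6] 12.8
0.6 [ 0.5  0.5 -0. ] 13.3
0.5 [ 1.   0.6 -0.1] 13.7
0.4 [-0.8  1.1  1.1] 14.2
0.3 [0.3 0.5 0.1] 14.6
0.2 [ 0.3  1.3 -0.2] 15.0
0.1 [-0.   0.9 -0.3] 15.5
0.04 [-0.2  0.5 -0.4] 15.8
0.04 [-0.   0.5 -0.4] 0.039869182273245776
0.0385 [0.5 0.8 0.7] 0.038458025274159716
0.037 [0.5 1.4 0.4] 0.036884328578355136
0.0355 [-1.9 -1.2  6.6] 0.036270115644931655
0.033999999999999996 [-4.4 -2.5 15.9] 0.03607909865287051
17.05
```

```bash
python3 - <<'E'
from h import *
import cv2
p=manip.current_tool_pos()
manip.servo_line([p[0],p[1],.30],vel=.15); p=W(-.12,-.1,.30); manip.servo_line(p,vel=.2)
print(manip.current_clock(),manip.current_force())
a=viewer.get_image("scene")[145:245,245:365,::-1]; b=viewer.get_image("wrist")[:,:,::-1]
cv2.imwrite("pics/m4.png",np.hstack([cv2.resize(a,(400,333)),cv2.resize(b,(400,333))]))
E
```

```text
22.5917 [ 0.31030011 -0.48293368  0.3153432 ]
```

View pics/m4.png

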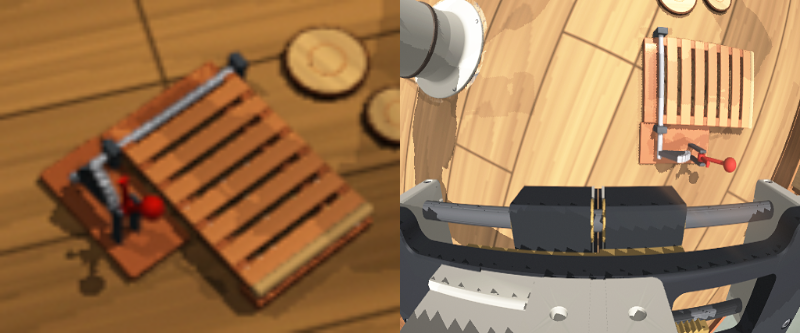

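The rack lies flat on its base, with its bar over the base's end rail. The lever is still thrown back and the gripper is clear of everything.

```bash
python3 -c "
from bench import manip
print(manip.hand_in())"
```

```text
the job is handed in; nothing more can be done
None
```

I threw the lever back while the rack was still raised, then pressed the rack flat; I've handed the job in at about 23 s, with the gripper clear (no verdict was returned). The fingertips briefly pushed with about 59 N against the lever's stop, below the 120 N wrist limit but above the 40 N limit that applies to the arm and gripper body.

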